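Slide the hot casserole onto the trivet and cover it

TASK

I need the chopping board, so please move the hot casserole off it. Push the wire trivet up against the right-hand long edge of the board so it sits flush along it, then slide the casserole across without lifting it, so that it stands centred on the trivet, and set its lid gently on so that it is fully seated. Leave the other things where they are.

Things in the scene. Friction and masses are not known exactly. Their poses are not given: they have to be found in the camera images.
- board: wooden chopping board, 240 x 340 x 22 mm, fixed; origin at the centre of its underside, z up. Its long axis (own y) points roughly along the robot's x; its own -x side is the long edge on the robot's right, towards the trivet (faces 120 mm from the origin). Its top is at z = 0.022
- board_edge (a point): middle of the board's right-hand long edge, at the top of the board
- trivet: loose wire trivet, 166 (own x) x 104 (own y) x 20 mm high, 0.6 kg; origin under its centre. Four 8 mm rods along own x at y = -45, -15, 15, 45 mm, tops 20 mm up (2 mm lower than the board), ends bent down; flat end bars 104 mm long, 2 to 15 mm above the worktop, outer faces at x = +-83 mm. Its own +x end faces the board
- casserole: round blue enamelled casserole of baked potatoes on the board, loose, open, 0.75 kg; origin under its centre. Straight sides 136 mm across, 72 mm high, bevelled foot 116 mm across, wall 5 mm (mouth 126 mm); two lug handles 60 mm up at own +y and -y, 50 mm wide, reaching 92 mm from the centre, roughly across the direction to the trivet
- lid: loose domed blue lid, 144 mm across, 0.3 kg, knob up on the worktop; origin under its centre. A plug 116 mm across, 6 mm deep enters the casserole's mouth; then rim rests on rim and the lid's origin is 66 mm above the casserole's. Dome to 23 mm high; on it a round steel knob 28 mm across, from 28 to 48 mm above the origin
- pepper_mill: bystander: brown wooden pepper mill, 58 mm across, 170 mm tall, origin under its centre
- salt_shaker: bystander: salt shaker, 44 mm across, 90 mm tall, origin under its centre
- lemon: bystander: yellow lemon, 71 mm long, origin under its centre
- garlic: bystander: garlic bulb, 56 mm across, origin under its centre

How it is judged:
By the outcome, as a careful person would: the job done as asked, in the order asked, and still so for the second after the job is handed in, with the robot touching nothing.
It also fails if it takes over 64 s, if anything falls off the work surface, if the arm or the gripper's body presses on something with over 40 N, if the wrist force passes 120 N, or if a joint passes its speed limit or range.

ROBOT

A 6-joint arm with a two-finger parallel gripper is mounted at the origin on a cart in front of the work surface, level with it; the furniture and walls round the work are solid. World frame = base frame: x ahead of the robot, y to its left, z up, the work surface at z = 0. Lengths are in m, angles in rad, forces in N, time in s.
With the tool pointing down it reaches from about 0.375 to 0.9 m from the base axis. Payload 3.1 kg.
Tool frame: the origin (TCP) lies on the centre line of the jaws, within the pads' length; the fingertips stand 25 mm ahead of it and the grasp point (between the pads) lies 6 mm ahead of it (manip.tip_extent is the distance from the TCP to the fingertips, in m); z points along the fingers, y is the line along which they close (so a half turn about z gives the same grasp; the last joint's range is limited). The gripper opens to 85 mm and grips with 20 to 120 N. Pads are 22 mm wide; open, the fingers measure 114 mm over their backs; the gripper's body (76 mm by 85 mm) begins 54 mm behind the grasp point. The pads swing forward as they close: fully open they stand 13 mm farther back than shut.
Start: joints at [-1.456, 0.527, 1.433, -0, 1.181, -0.178], TCP at [0.18, -0.598, 0.256] pointing down, gripper open.
Joint ranges: [-3.08, 3.08], [-0.75, 2.2], [0.22, 2.44], [-1.43, 4.57], [0, 2.65], [-2.85, 2.85]. Speed limits (rad/s): [2.79, 2.79, 3.14, 3.14, 3.14, 3.14].

INTERFACE

Orientations are given as a unit quaternion [x, y, z, w].
In Python, from station import readout, imaging, order, manip gives the robot as it stands.
- The arm moves only by the tool move_arm, never from a script. Its argument "rows" is a list of rows, each a list of 7 numbers: the turn, a rotation vector about the tool's x, y, z in degrees, then the shift along the tool's x, y, z in mm, then the closure, from 0 (fully open) to 1 (shut). A call has 1 to 12 rows; each row is the pose to reach, as a shift and turn from the pose commanded when the call began, along the tool's axes at that moment; what a row does not reach only later rows make up. A row lasts 1/12 s, in which the tool goes at most 41.7 mm and 7.16 degrees, less where a joint would pass 70% of its speed; a pose out of reach is approached as far as the arm can. A call with a gripper value outside its range is refused whole. The fingers move at their own pace and stop on an object; "squeeze" is the grip in N (left out, the last holds). Time passes only in rows, so rows that repeat a pose let the fingers close. It gives the time, the measured TCP pose, the force, the opening and the grip force at its end, in the units of the state.
- readout.sense(): the state, without advancing time (a new reading comes with each control period).
- imaging.snapshot(name): name is "scene" or "top"; returns a dict with "img" (420x560x3 uint8, red, green, blue), "z_map" (420x560 float32, m along the optical axis (not along the pixel's ray), 0 where there is no reading), "fovy" (degrees; the focal length in pixels is half the picture's height over the tangent of half this angle, whatever the lens; pixels are square), "cx", "cy" (the principal point, pixels), "rvec" (rotation vector, rad) and "tvec" (3), from world to camera coordinates, as OpenCV has them. Camera axes: x right, y down, z forward; pixel columns grow to the right and rows downward; lengths in m; the calibration is good to about 2 mm. A picture is of the moment at which its call begins.
- order.sign_off(): hands the job in; it is judged then, once.
The state is a dict: "t": time; "q": joint angles; "qd": joint speeds; "tau": joint torques, N m; "tcp_pos": TCP position; "tool_rot": TCP orientation; "force": force on the tool from outside, world axes, zero at the start; "ft_torque": the same for the moment, N m; "finger_gap": opening from 0.0 (shut) to 1.0 (fully open); "gripper_force": force on a finger pad.
Only numpy, scipy, OpenCV 4.12 (cv2) and the standard library are available. Lean on these libraries where they do the work, as an engineer would, in place of code of your own. Each camera call takes 0.05 s, during which the arm holds its last target. There are 200 camera calls.

## Working session

There is one attempt and no reset: what is moved stays moved. The work goes in short steps, Python scripts to look and compute and a tool call to move; the robot and the scene stay as the last step left them, time stands still between calls to the robot, and variables do not carry over. Pictures are saved under pics/ and viewed, at most 14 in all, crops included, and the job is handed in when it is done.

Besides the shell and the picture viewer there is one more tool, called after "Emit:" by a JSON object that holds its "op" and its "data", one argument or row to a line. move_arm: Moves the arm, as the interface text tells. Its arguments: {"type":"object","properties":{"rows":{"type":"array"},"squeeze":{"type":"number"}},"required":["rows"]}

```bash
mkdir -p pics; ls; cat > h.py <<'E'
import numpy as np, cv2
from station import readout, imaging, order, manip
def cloud(s):
    z=s["z_map"]; h,w=z.shape; f=h/2/np.tan(np.radians(s["fovy"])/2)
    v,u=np.mgrid[:h,:w]
    P=np.stack([(u-s["cx"])*z/f,(v-s["cy"])*z/f,z],-1)
    R=cv2.Rodrigues(np.array(s["rvec"],float))[0]
    P=(P-np.array(s["tvec"]))@R
    P[z==0]=np.nan
    return P
def snap(n,fn=None):
    s=imaging.snapshot(n)
    if fn: cv2.imwrite("pics/"+fn,s["img"][:,:,::-1])
    return s,cloud(s)
E
python3 - <<'E'
from h import *
print(readout.sense()); print(manip.tip_extent)
for n in("scene","top"):
    s,P=snap(n,n+"0.png"); print(n,s["fovy"],s["cx"],s["cy"],s["rvec"],s["tvec"], [k for k in s])
    np.savez(n+"0.npz",P=P,img=s["img"])
E
```

```text
pics
{'t': 0.0, 'q': array([-1.45647499e+00,  5.28483554e-01,  1.43394174e+00,  2.34715214e-05,
        1.18138014e+00, -1.78519372e-01]), 'qd': array([-0.00045965, -0.00105393,  0.00045437,  0.00015282, -0.00079982,
       -0.00055028]), 'tau': array([ 4.89847807e-04, -4.42348731e+01, -1.78027850e+01, -4.67623158e-04,
        8.54871178e-03,  7.05363874e-06]), 'tcp_pos': array([ 0.1803646 , -0.59770208,  0.25531033]), 'tool_rot': array([ 9.89299723e-01,  1.45893226e-01,  4.63545310e-05, -1.10547214e-03]), 'force': array([-0.23364597,  0.00674624,  0.15382733]), 'ft_torque': array([ 0.03081384,  0.0137382 , -0.03760199]), 'gripper_force': 0.0, 'finger_gap': 1.0000401738174582}
0.025
scene 55.81082638784755 283.0434045154677 211.14511539830755 [ 0.74668457 -2.30809067  1.38483207] [0.46275736 0.24108484 0.59499239] ['img', 'z_map', 'fovy', 'cx', 'cy', 'rvec', 'tvec']
top 56.816739875887464 278.2775118342419 208.40288811474136 [ 2.10160754 -2.12995068  0.20794736] [-0.07975398  0.64310841  1.01021487] ['img', 'z_map', 'fovy', 'cx', 'cy', 'rvec', 'tvec']
```

View pics/scene0.png

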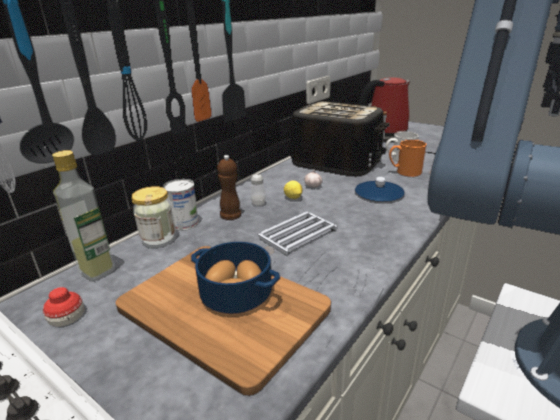

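View pics/top0.png

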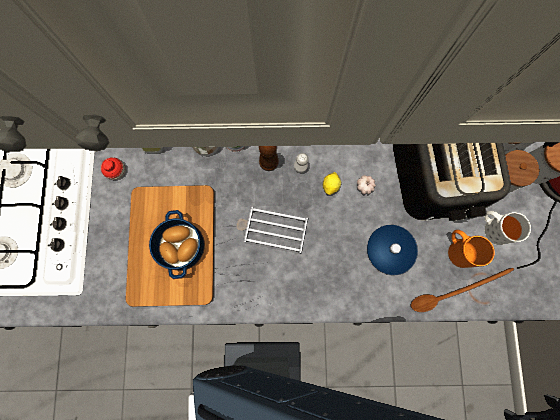

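The top view shows the board at about (170,245) with the casserole on it at (176,244). The trivet is at (276,230), the lid at (392,249) with its knob at (396,248), and the mill, salt, lemon and garlic lie along the back at rows 157–185. Next I measure from both views.

```bash
cat > meas.py <<'E'
from h import *
def circ(p):
    A=np.c_[2*p,np.ones(len(p))]; b=(p**2).sum(1); w=np.ones(len(p))
    for _ in range(15):
        x=np.linalg.lstsq(A*w[:,None],b*w,rcond=None)[0]; r=np.sqrt(x[2]+x[0]**2+x[1]**2)
        d=np.hypot(*(p-x[:2]).T)-r; w=1/(1+(d/.002)**2)
    return x[:2],r,np.median(abs(d))
def pts(P,img,box):
    # world xy box
    m=(P[...,0]>box[0])&(P[...,0]<box[1])&(P[...,1]>box[2])&(P[...,1]<box[3])
    return P[m],img[m].astype(int)
E
python3 - <<'E'
from meas import *
T=np.load("top0.npz");S=np.load("scene0.npz")
P=T["P"]
for n,u,v in [("board",140,200),("boardTL",132,186),("boardTR",214,186),("boardBR",213,303),("boardBL",128,303),("cass",176,244),("triv1",253,209),("triv2",307,220),("triv3",301,252),("triv4",246,241),("knob",396,248),("lid",380,240),("table",230,280),("mill",268,157),("salt",302,160),("lemon",332,184),("garlic",366,184),("counterfront",250,318)]:
    print(n,np.round(np.nanmedian(P[v-1:v+2,u-1:u+2].reshape(-1,3),0),4))
for n,u,v in [("knob",380,182),("lid",370,192),("rim",234,248),("board",180,330),("triv",300,230)]:
    print("S",n,np.round(np.nanmedian(S["P"][v-1:v+2,u-1:u+2].reshape(-1,3),0),4))
E
```

```text
board [0.681  0.3113 0.0208]
boardTL [ 0.7297  0.3463 -0.0009]
boardTR [ 0.7257  0.1019 -0.0015]
boardBR [0.3874 0.0979 0.001 ]
boardBL [0.391  0.3285 0.0206]
cass [0.5512 0.201  0.0285]
triv1 [ 0.6502 -0.0152  0.0171]
triv2 [ 0.6172 -0.1707  0.0113]
triv3 [ 0.5252 -0.1511  0.0031]
triv4 [0.5591 0.0053 0.0092]
knob [ 0.5296 -0.4098  0.0484]
lid [ 0.5556 -0.3752  0.0196]
table [0.45   0.051  0.0006]
mill [ 0.7739 -0.0624  0.1211]
salt [ 0.7741 -0.1559  0.0862]
lemon [ 0.7133 -0.2414  0.0502]
garlic [ 0.7124 -0.3396  0.0457]
counterfront [ 0.3454 -0.0057 -0.0017]
S knob [ 0.5243 -0.3954  0.0414]
S lid [ 0.5392 -0.3638  0.0181]
S rim [0.5883 0.1427 0.0803]
S board [0.5576 0.3148 0.0206]
S triv [ 0.5997 -0.1002 -0.0006]
```

```bash
cat > fit.py <<'E'
from meas import *
def rect(p):
    c,s,a=cv2.minAreaRect((p*1000).astype(np.float32)); return np.round(c,1),np.round(s,1),round(a,2)
def trivet(P,img,box):
    p,c=pts(P,img,box); k=(c.min(1)>150)&(p[:,2]>.004)&(p[:,2]<.03); return p[k]
def cass(P,img,box):
    p,c=pts(P,img,box)
    rim=p[(p[:,2]>.086)&(p[:,2]<.1)&(c[:,2]>c[:,0]+10)]; return rim
def report(tag,P,img,tb=(.45,.70,-.21,.04),cb=(.42,.68,.05,.32),lb=(.4,.65,-.52,-.28)):
    q=trivet(P,img,tb)
    if len(q)>20:
        print(tag,"trivet",len(q),"z",np.percentile(q[:,2],[50,95]).round(4),rect(q[:,:2]))
    r=cass(P,img,cb); 
    if len(r)>20: print(tag,"rim",len(r),"z",np.median(r[:,2]).round(4),circ(r[:,:2]),rect(r[:,:2]))
    p,c=pts(P,img,lb); l=p[(c[:,2]>c[:,0]+10)&(p[:,2]>.003)&(p[:,2]<.032)]
    if len(l)>20:
        print(tag,"lid",len(l),cv2.minEnclosingCircle((l[:,:2]*1000).astype(np.float32)),"zmax",l[:,2].max())
        # sphere-free: edge of lid
        k=p[(p[:,2]>.040)&(p[:,2]<.06)]; print(tag,"knob",len(k),k[:,:2].mean(0),np.median(k[:,2]),rect(k[:,:2]))
def board(P,img):
    p,c=pts(P,img,(.33,.78,.05,.4)); b=p[(p[:,2]>.014)&(p[:,2]<.027)&(c[:,0]>c[:,2]+30)]
    return b
E
python3 - <<'E'
from fit import *
for n in("top","scene"):
    d=np.load(n+"0.npz");P,img=d["P"],d["img"]
    report(n,P,img); b=board(P,img); print(n,"board",len(b),np.median(b[:,2]),rect(b[:,:2]))
    # handles: blue at z 0.07-0.092 outside r 0.072
    r=cass(P,img,(.42,.68,.05,.32)); c0=circ(r[:,:2])[0]
    p,c=pts(P,img,(.42,.68,.05,.32)); d_=np.hypot(*(p[:,:2]-c0).T)
    h=p[(d_>.074)&(d_<.095)&(p[:,2]>.06)&(p[:,2]<.1)]; a=h[:,:2]-c0
    for sg in(1,-1):
        k=a[a[:,0]*sg>0]; print("handle",sg,len(k),(np.median(k,0)+c0).round(4),np.degrees(np.arctan2(*np.median(k,0)[::-1])))
E
```

```text
top trivet 656 z [0.0185 0.0225] (array([558.7, -70.2]), array([256.4, 167.6]), 77.7)
top rim 346 z 0.0925 (array([0.54579486, 0.18695356]), np.float64(0.0649961139637048), np.float64(0.0013768569784405466)) (array([545.4, 186.9]), array([152. , 133.3]), 46.25)
top lid 1901 ((530.7947387695312, -410.5221252441406), 72.36309051513672) zmax 0.027232334520142048
top knob 145 [ 0.57383763 -0.43848513] 0.047026199246512614 (array([ 570.5, -451. ]), array([ 75.7, 137.2]), 61.0)
top board 7597 0.020643697215583814 (array([579.2, 248.1]), array([392.5, 298.8]), 0.53)
handle 1 77 [0.6289 0.195 ] 5.538248427523835
handle -1 85 [0.4632 0.1786] -174.25619986610914
scene trivet 526 z [0.0186 0.0208] (array([589.9, -79.1]), array([168.1,  99.3]), 77.15)
scene rim 853 z 0.0913 (array([0.54381015, 0.19056369]), np.float64(0.06519974755758448), np.float64(0.0010088610993510827)) (array([543.2, 189.8]), array([142.7, 138.9]), 50.06)
scene lid 775 ((528.0614013671875, -407.20703125), 71.99945068359375) zmax 0.031703361802924615
scene knob 171 [ 0.60038648 -0.45412477] 0.047558680238289304 (array([ 570.5, -449.4]), array([ 82.5, 139.3]), 61.4)
scene board 13225 0.020644443147154277 (array([568.5, 247.6]), array([378.9, 293.1]), 1.8)
handle 1 103 [0.6274 0.2024] 8.026569255679693
handle -1 163 [0.4596 0.1872] -177.7269694167015
```

```bash
cat > edges.py <<'E'
from fit import *
def boardfit(P,img,tag):
    b=board(P,img); b=b[(b[:,1]>.08)&(b[:,1]<.37)&(b[:,0]>.37)&(b[:,0]<.75)&(b[:,2]>.017)]
    th=0
    def side(ax,sg,th0,lo,hi):
        o=1-ax; e=[]
        for t in np.arange(lo,hi,.01):
            k=b[(b[:,o]>t)&(b[:,o]<t+.01)]
            if len(k)>8: e.append([t+.005,sg*np.percentile(sg*k[:,ax],97)])
        e=np.array(e); w=np.ones(len(e))
        for _ in range(20):
            f=np.polyfit(e[:,0],e[:,1],1,w=w); d=e[:,1]-np.polyval(f,e[:,0]); w=1/(1+(d/.0015)**2)
        return f,np.median(abs(d))
    for nm,ax,sg,lo,hi in(("right",1,-1,.42,.68),("left",1,1,.42,.68),("far",0,1,.13,.3),("near",0,-1,.13,.3)):
        f,r=side(ax,sg,0,lo,hi); m=.555 if ax==1 else .22
        print(tag,nm,"slope deg",np.degrees(np.arctan(f[0])).round(2),"at",m,np.polyval(f,m).round(4),"res",r.round(4))
E
python3 - <<'E'
from edges import *
for n in("top","scene"):
    d=np.load(n+"0.npz"); P,img=d["P"],d["img"]; boardfit(P,img,n)
    p,c=pts(P,img,(.48,.70,-.21,.04)); q=p[(c.min(1)>150)&(p[:,2]>.005)&(p[:,2]<.03)]
    print(n,"triv",rect(q[:,:2]))
    # rods: angle by maximizing concentration
    best=[]
    for a in np.radians(np.arange(-25,0,.25)):
        h=np.histogram(-q[:,1]*np.sin(a)+q[:,0]*np.cos(a),bins=np.arange(.3,1.,.002))[0] if 0 else np.histogram(q[:,0]*np.cos(a)+q[:,1]*np.sin(a),bins=np.arange(.3,1.,.002))[0]
        best.append(((h**2).sum(),np.degrees(a)))
    print("rod normal ang",max(best))
    p,c=pts(P,img,(.48,.58,-.46,-.36)); k=p[(p[:,2]>.036)&(p[:,2]<.06)]; print("knob",len(k),k[:,:2].mean(0),rect(k[:,:2]),np.percentile(k[:,2],[50,95]))
E
```

```text
top right slope deg 1.3 at 0.555 0.1031 res 0.0004
top left slope deg -0.19 at 0.555 0.3332 res 0.0014
top far slope deg -1.01 at 0.22 0.7161 res 0.0008
top near slope deg -0.58 at 0.22 0.3903 res 0.0013
top triv (array([560.8, -82.2]), array([186.7, 158.3]), 77.7)
rod normal ang (np.int64(20461), np.float64(-12.25))
knob 85 [ 0.52948366 -0.40906837] (array([ 529. , -409.7]), array([25.8, 24.8]), 86.89) [0.04584949 0.04929186]
scene right slope deg 28.43 at 0.555 0.1812 res 0.0371
scene left slope deg 0.89 at 0.555 0.338 res 0.0005
scene far slope deg -5.38 at 0.22 0.7096 res 0.0007
scene near slope deg 0.99 at 0.22 0.386 res 0.0003
scene triv (array([589.9, -79.1]), array([168.1,  99.3]), 77.15)
rod normal ang (np.int64(15229), np.float64(-12.5))
knob 57 [ 0.52684599 -0.40384633] (array([ 528.9, -406.9]), array([25.3, 27. ]), 66.05) [0.04462804 0.04799301]
```

```bash
cat > go.py <<'E'
from h import *
from scipy.spatial.transform import Rotation as Ro
def go(x,y,z,yaw,cur=None,n=None):
    """row from current pose to TCP x,y,z (m), tool-x heading yaw (deg), tool down"""
    if cur is None:
        s=readout.sense(); p=np.array(s["tcp_pos"]); R=Ro.from_quat(s["tool_rot"])
    else: p,R=np.array(cur[:3]),Ro.from_euler("z",cur[3],degrees=True)*Ro.from_euler("x",180,degrees=True)
    T=Ro.from_euler("z",yaw,degrees=True)*Ro.from_euler("x",180,degrees=True)
    print((x,y,z,yaw),"row:",(R.inv()*T).as_rotvec(degrees=True).round(2),R.inv().apply((np.array([x,y,z])-p)*1000).round(1))
E
python3 - <<'E'
from go import *
go(.566,-.188,.15,77.75)
go(.566,-.188,.029,77.75,(.566,-.188,.15,77.75))
E
```

```text
(0.566, -0.188, 0.15, 77.75) row: [ -0.09  -0.08 -60.97] [ 487.5 -280.8  106.1]
(0.566, -0.188, 0.029, 77.75) row: [0. 0. 0.] [  0.  -0. 121.]
```

Emit:
{"op": "move_arm", "data": {
  "rows": [
    [0,0,-61,487.5,-280.8,106,0.45],
    [0,0,-61,487.5,-280.8,106,0.45],
    [0,0,-61,487.5,-280.8,106,0.45],
    [0,0,-61,487.5,-280.8,106,0.45],
    [0,0,-61,487.5,-280.8,106,0.45],
    [0,0,-61,487.5,-280.8,106,0.45],
    [0,0,-61,487.5,-280.8,106,0.45],
    [0,0,-61,487.5,-280.8,106,0.45],
    [0,0,-61,487.5,-280.8,106,0.45],
    [0,0,-61,487.5,-280.8,106,0.45],
    [0,0,-61,487.5,-280.8,106,0.45],
    [0,0,-61,487.5,-280.8,106,0.45]
  ]
}}

```text
t: 1.1
tcp_pos: [0.5182, -0.2388, 0.1631]
tool_rot: [0.778, 0.628, -0.0, -0.0]
force: [0.3, -0.6, -0.6]
finger_gap: 0.55
gripper_force: 0.0
```

```bash
python3 - <<'E'
from go import *
s=readout.sense();print(s['t'],s['tcp_pos'],s['finger_gap'],s['q'])
go(.566,-.188,.10,77.75); go(.566,-.188,.029,77.75)
E
```

```text
1.1 [ 0.51821443 -0.23882661  0.16306364] 0.5501131139731286 [-6.27618974e-01  5.79495764e-01  1.65608877e+00 -3.50814622e-05
  9.06701058e-01 -4.14270725e-01]
(0.566, -0.188, 0.1, 77.75) row: [-0.04 -0.01  0.03] [59.8 36.  63.1]
(0.566, -0.188, 0.029, 77.75) row: [-0.04 -0.01  0.03] [ 59.8  36.  134.1]
```

Emit:
{"op": "move_arm", "data": {
  "rows": [
    [0,0,0,0,0,0,0.45],
    [0,0,0,0,0,0,0.45]
  ]
}}

```text
t: 1.27
tcp_pos: [0.518, -0.2383, 0.1628]
tool_rot: [0.777, 0.63, -0.0, -0.001]
force: [-0.6, -0.2, -1.5]
finger_gap: 0.55
gripper_force: 0.0
```

```bash
python3 - <<'E'
from go import *
s=readout.sense();print(s['t'],s['tcp_pos'])
go(.566,-.188,.10,77.75); go(.566,-.188,.029,77.75)
E
```

```text
1.2667 [ 0.51802574 -0.23826043  0.16281924]
(0.566, -0.188, 0.1, 77.75) row: [-0.1  -0.03  0.31] [59.1 36.7 62.8]
(0.566, -0.188, 0.029, 77.75) row: [-0.1  -0.03  0.31] [ 59.   36.8 133.8]
```

Emit:
{"op": "move_arm", "data": {
  "rows": [
    [0,0,0,30,18,31,0.45],
    [0,0,0,59,37,62,0.45],
    [0,0,0,59,37,90,0.45],
    [0,0,0,59,37,115,0.45],
    [0,0,0,59,37,134,0.45],
    [0,0,0,59,37,134,0.45],
    [0,0,0,59,37,134,0.45]
  ]
}}

```text
t: 1.85
tcp_pos: [0.5647, -0.1919, 0.029]
tool_rot: [0.779, 0.627, -0.001, -0.001]
force: [-0.0, -0.2, -0.2]
finger_gap: 0.547
gripper_force: 0.0
```

```bash
python3 - <<'E'
from fit import *
from go import *
s=readout.sense();print(s['t'],s['tcp_pos'],s['force'])
for n in("scene","top"):
    s,P=snap(n,n+"1.png"); p,c=pts(P,s["img"],(.50,.70,-.19,.04)); q=p[(c.min(1)>150)&(p[:,2]>.005)&(p[:,2]<.03)]; print(n,rect(q[:,:2]))
a=cv2.imread("pics/scene1.png")[140:300,180:400]; b=cv2.imread("pics/top1.png")[160:320,180:400]
cv2.imwrite("pics/c1.png",cv2.resize(np.hstack([a,b]),None,fx=1.8,fy=1.8,interpolation=cv2.INTER_CUBIC))
E
```

```text
1.85 [ 0.56471338 -0.19187764  0.02902642] [-0.01171927 -0.23213345 -0.1706257 ]
scene (array([588.9, -78.3]), array([167.3, 101.4]), 77.45)
top (array([621.2, -85.8]), array([163.9,  37.1]), 77.54)
```

View pics/c1.png

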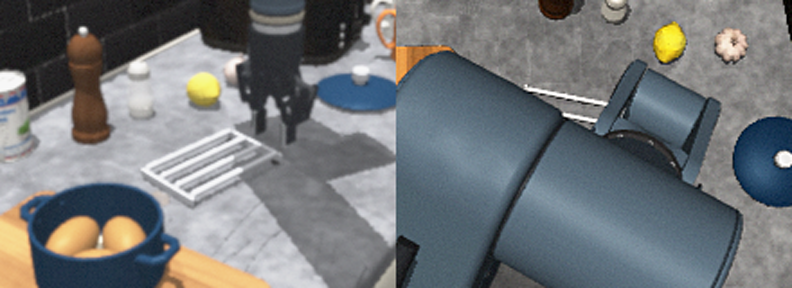

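The trivet lies flat, with both fingertips standing just behind its far end bar at crop pixel (280,140). I now work out the push.

```bash
python3 - <<'E'
from go import *
c=None
p=np.array([.5647,-.1919]);yaw=77.75
W=[]
for i in range(24):
    if i>=5: yaw+=13.5/19/2
    p=p+.0042*np.array([np.cos(np.radians(yaw)),np.sin(np.radians(yaw))])
    if i>=5: yaw+=13.5/19/2
    W.append((*p,.029,yaw))
for w in W[:12]: go(*w)
print()
for w in W[12:]: go(*w,cur=W[11])
E
```

```text
(np.float64(0.5655911462230571), np.float64(-0.18779562935285674), 0.029, 77.75) row: [ 0.12  0.04 -0.06] [ 4.3 -1.7  2. ]
(np.float64(0.5664822924461141), np.float64(-0.18369125870571348), 0.029, 77.75) row: [ 0.12  0.04 -0.06] [ 8.5 -1.7  2. ]
(np.float64(0.5673734386691712), np.float64(-0.17958688805857023), 0.029, 77.75) row: [ 0.12  0.04 -0.06] [12.7 -1.7  2. ]
(np.float64(0.5682645848922283), np.float64(-0.17548251741142698), 0.029, 77.75) row: [ 0.12  0.04 -0.06] [16.9 -1.7  2. ]
(np.float64(0.5691557311152854), np.float64(-0.17137814676428373), 0.029, 77.75) row: [ 0.12  0.04 -0.06] [21.1 -1.7  2. ]
(np.float64(0.570021411172114), np.float64(-0.1672683294886364), 0.029, 78.46052631578948) row: [ 0.12  0.04 -0.77] [25.3 -1.7  2. ]
(np.float64(0.5708360600304563), np.float64(-0.16314809318017037), 0.029, 79.17105263157896) row: [ 0.12  0.04 -1.48] [29.5 -1.8  2. ]
(np.float64(0.5715995524108275), np.float64(-0.1590180714629012), 0.029, 79.88157894736844) row: [ 0.12  0.04 -2.19] [33.7 -2.   2. ]
(np.float64(0.5723117709007612), np.float64(-0.154878899465678), 0.029, 80.59210526
[... 1366 characters left out ...]
   -4.97] [29.4 -1.3 -0. ]
(np.float64(0.5767364405786205), np.float64(-0.10892694791265986), 0.029, 88.4078947368422) row: [-0.    0.   -5.68] [33.5 -1.7 -0. ]
(np.float64(0.5768270987988284), np.float64(-0.10472792646866738), 0.029, 89.11842105263167) row: [-0.    0.   -6.39] [37.7 -2.1 -0. ]
(np.float64(0.5768656792186563), np.float64(-0.10052810366869047), 0.029, 89.82894736842115) row: [-0.    0.   -7.11] [41.9 -2.6 -0. ]
(np.float64(0.5768521759050753), np.float64(-0.09632812537582724), 0.029, 90.53947368421063) row: [ 0.    0.   -7.82] [46.1 -3.1 -0. ]
(np.float64(0.5767865909346712), np.float64(-0.09212863747708804), 0.029, 91.25000000000011) row: [ 0.    0.   -8.53] [50.2 -3.7 -0. ]
```

Emit:
{"op": "move_arm", "data": {
  "rows": [
    [0,0,0,4.2,-0.8,1,0.45],
    [0,0,0,8.5,-1.7,1.5,0.45],
    [0,0,0,12.7,-1.7,1.5,0.45],
    [0,0,0,16.9,-1.7,1.5,0.45],
    [0,0,0,21.1,-1.7,1.5,0.45],
    [0,0,-0.8,25.3,-1.7,1.5,0.45],
    [0,0,-1.5,29.5,-1.8,1.5,0.45],
    [0,0,-2.2,33.7,-2,1.5,0.45],
    [0,0,-2.9,37.9,-2.1,1.5,0.45],
    [0,0,-3.6,42.1,-2.4,1.5,0.45],
    [0,0,-4.3,46.3,-2.7,1.5,0.45],
    [0,0,-5,50.5,-3,1.5,0.45]
  ]
}}

```text
t: 2.95
tcp_pos: [0.575, -0.1417, 0.0288]
tool_rot: [0.75, 0.662, 0.0, 0.002]
force: [-0.3, -5.2, 1.7]
finger_gap: 0.548
gripper_force: 2.6
```

```bash
python3 - <<'E'
from fit import *
from go import *
s=readout.sense();print(s['t'],s['tcp_pos'],s['force'],s['q'])
go(.5746,-.1382,.029,83.4)
go(.5768,-.0921,.029,91.25)
for n in("scene",):
    s,P=snap(n,n+"2.png"); p,c=pts(P,s["img"],(.47,.70,-.17,.09)); q=p[(c.min(1)>150)&(p[:,2]>.005)&(p[:,2]<.03)]; print(n,rect(q[:,:2]))
E
```

```text
2.95 [ 0.57503224 -0.14170213  0.02875723] [-0.26856352 -5.22592493  1.74713329] [-4.29867286e-01  8.12956621e-01  1.65883910e+00 -9.85231489e-04
  6.66250251e-01 -3.03979076e-01]
(0.5746, -0.1382, 0.029, 83.4) row: [ 0.18  0.1  -0.57] [ 3.4 -0.9 -0.3]
(0.5768, -0.0921, 0.029, 91.25) row: [ 0.18  0.11 -8.42] [49.4 -4.4 -0.3]
scene (array([591.7, -47.6]), array([166.1, 105.7]), 80.14)
```

Emit:
{"op": "move_arm", "data": {
  "rows": [
    [0,0,-0.7,4.2,0,0,0.45],
    [0,0,-1.4,8.4,-0.1,0,0.45],
    [0,0,-2.1,12.6,-0.2,0,0.45],
    [0,0,-2.8,16.8,-0.4,0,0.45],
    [0,0,-3.5,21,-0.7,0,0.45],
    [0,0,-4.3,25.2,-0.9,0,0.45],
    [0,0,-5,29.4,-1.3,0,0.45],
    [0,0,-5.7,33.5,-1.7,0,0.45],
    [0,0,-6.4,37.7,-2.1,0,0.45],
    [0,0,-7.1,41.9,-2.6,0,0.45],
    [0,0,-7.8,44.5,-3,0,0.45],
    [0,0,-8.4,46,-3.4,0,0.45]
  ]
}}

```text
t: 4.0
tcp_pos: [0.5774, -0.0953, 0.0287]
tool_rot: [0.699, 0.715, 0.0, 0.002]
force: [2.2, -5.3, 1.8]
finger_gap: 0.549
gripper_force: 2.6
```

```bash
cat > tv.py <<'E'
from edges import *
def tv(n,fn,box=(.47,.70,-.14,.115)):
    s,P=snap(n,fn); p,c=pts(P,s["img"],box); q=p[(c.min(1)>150)&(c.max(1)-c.min(1)<50)&(p[:,2]>.005)&(p[:,2]<.03)]; print(n,len(q),rect(q[:,:2]))
    best=[(np.sum(np.histogram(q[:,0]*np.cos(a)+q[:,1]*np.sin(a),bins=np.arange(.3,1.,.002))[0]**2),np.degrees(a)) for a in np.radians(np.arange(-20,10,.25))]
    print("rod normal ang",max(best)[1]); return s,P
E
python3 - <<'E'
from tv import *
from go import *
s=readout.sense();print(s['t'],s['tcp_pos'],s['force'])
go(.5768,-.0771,.029,91.25)
s,P=tv("scene","scene3.png")
a=s["img"][150:310,180:380,::-1]; cv2.imwrite("pics/c3.png",cv2.resize(a,None,fx=3,fy=3,interpolation=cv2.INTER_CUBIC))
E
```

```text
4.0 [ 0.57737254 -0.09528773  0.02870897] [ 2.1889238  -5.34089939  1.80919442]
(0.5768, -0.0771, 0.029, 91.25) row: [ 0.16  0.09 -0.02] [18.2 -0.2 -0.3]
scene 592 (array([588.7,  -5.2]), array([156.9,  99.9]), 84.24)
rod normal ang -6.000000000000001
```

View pics/c3.png

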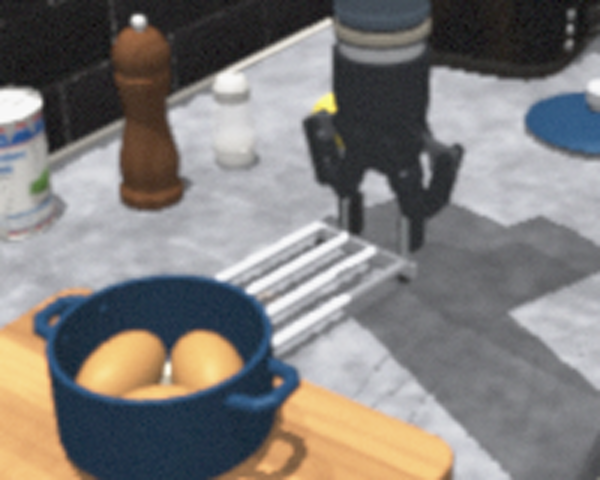

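The trivet's front end is now near the board edge, but it still lags about 6° in yaw. Its near corner leads, so pushing on will square it up.

Emit:
{"op": "move_arm", "data": {
  "rows": [
    [0,0,0,3,0,0,0.45],
    [0,0,0,6,0,0,0.45],
    [0,0,0,9,0,0,0.45],
    [0,0,0,12,0,0,0.45],
    [0,0,0,14,0,0,0.45],
    [0,0,0,16,0,0,0.45],
    [0,0,0,17,0,0,0.45],
    [0,0,0,17,0,0,0.45]
  ]
}}

```text
t: 4.72
tcp_pos: [0.5814, -0.0824, 0.0293]
tool_rot: [0.7, 0.714, 0.002, 0.007]
force: [5.5, -14.6, -2.0]
finger_gap: 0.549
gripper_force: 7.2
```

```bash
python3 - <<'E'
from tv import *
s=readout.sense();print(s['t'],s['tcp_pos'],s['force'])
tv("scene","scene4.png"); tv("top","top4.png")
E
```

```text
4.7167 [ 0.58143872 -0.08239216  0.02925708] [  5.45257085 -14.57933458  -2.04602969]
scene 530 (array([588.3,   3.6]), array([147. ,  98.1]), 85.53)
rod normal ang -4.25
top 130 (array([611.8,  59.9]), array([68.4, 64.6]), 81.56)
rod normal ang -1.0
```

Emit:
{"op": "move_arm", "data": {
  "rows": [
    [0,0,0,2,0,0,0.45],
    [0,0,0,4,0,0,0.45],
    [0,0,0,6,0,0,0.45],
    [0,0,0,6,0,0,0.45],
    [0,0,0,6,0,0,0.45]
  ]
}}

```text
t: 5.23
tcp_pos: [0.5861, -0.0801, 0.0306]
tool_rot: [0.701, 0.714, 0.004, 0.013]
force: [9.8, -23.4, -2.0]
finger_gap: 0.552
gripper_force: 11.5
```

```bash
python3 - <<'E'
from tv import *
s=readout.sense();print(s['t'],s['tcp_pos'],s['force'],s['ft_torque'])
s,P=tv("scene","scene5.png")
a=s["img"][180:310,200:360,::-1]; cv2.imwrite("pics/c5.png",cv2.resize(a,None,fx=4,fy=4,interpolation=cv2.INTER_CUBIC))
E
```

```text
5.2333 [ 0.58607699 -0.08012707  0.03059806] [  9.81330119 -23.44758881  -2.00113795] [-3.85997235 -1.49523451 -0.86075911]
scene 517 (array([590.9,   5. ]), array([144.9,  97.6]), 86.99)
rod normal ang -3.0000000000000004
```

View pics/c5.png

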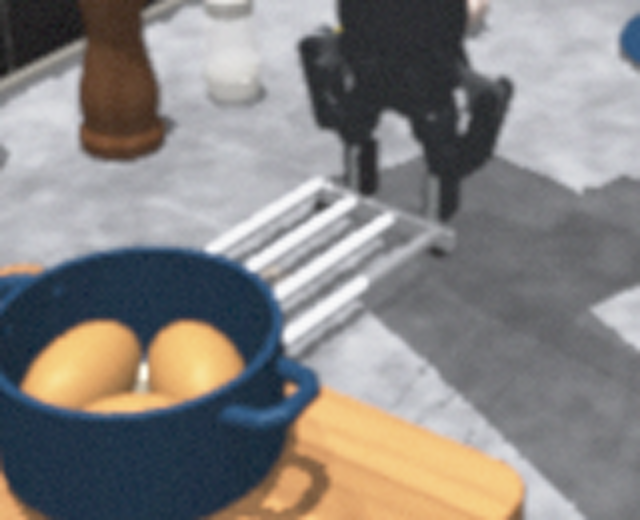

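The two fingers are still behind the end bar. The trivet is pivoting on its near front corner, so its rear has to swing towards +x. I'll sweep the tool that way while keeping the press on.

Emit:
{"op": "move_arm", "data": {
  "rows": [
    [0,0,0,0,4,0,0.45],
    [0,0,0,0,8,0,0.45],
    [0,0,0,0,12,0,0.45],
    [0,0,0,0,15,0,0.45],
    [0,0,0,0,18,0,0.45],
    [0,0,0,0,18,0,0.45]
  ]
}}

```text
t: 5.78
tcp_pos: [0.5968, -0.0765, 0.0288]
tool_rot: [0.7, 0.714, -0.0, 0.005]
force: [0.3, -17.2, -1.3]
finger_gap: 0.545
gripper_force: 9.0
```

```bash
python3 - <<'E'
from tv import *
s=readout.sense();print(s['t'],s['tcp_pos'],s['force'],s['ft_torque'])
s,P=tv("scene","scene6.png")
E
```

```text
5.7833 [ 0.59683934 -0.07654841  0.02882107] [  0.29052673 -17.21611441  -1.28113371] [-3.02794425 -0.23660296 -0.5053927 ]
scene 471 (array([596.8,   6.9]), array([ 98.3, 142.7]), 0.65)
rod normal ang 1.0
```

Emit:
{"op": "move_arm", "data": {
  "rows": [
    [0,0,0,3,1,0,0.45],
    [0,0,0,3,1,0,0.45],
    [0,0,0,-6,0,0,0.45],
    [0,0,0,-25,0,0,0.45],
    [0,0,0,-30,0,-40,0],
    [0,0,0,-60,-30,-80,0],
    [0,0,0,-100,-60,-120,0],
    [0,0,0,-140,-80,-150,0],
    [0,0,0,-170,-100,-170,0],
    [0,0,0,-170,-100,-170,0],
    [0,0,0,-170,-100,-170,0]
  ]
}}

```text
t: 6.75
tcp_pos: [0.4962, -0.247, 0.2013]
tool_rot: [0.701, 0.713, -0.0, 0.002]
force: [0.9, 0.5, 0.1]
finger_gap: 1.0
gripper_force: 0.0
```

```bash
python3 - <<'E'
from tv import *
s=readout.sense();print(s['t'],s['tcp_pos'],s['force'])
for n in("scene","top"):
    s,P=tv(n,n+"7.png"); boardfit(P,s["img"],n)
    r=cass(P,s["img"],(.42,.68,.05,.32)); print(circ(r[:,:2]))
    np.savez(n+"7.npz",P=P,img=s["img"])
a=cv2.imread("pics/top7.png")[170:330,100:340]; cv2.imwrite("pics/c7.png",cv2.resize(a,None,fx=3,fy=3,interpolation=cv2.INTER_CUBIC))
E
```

```text
6.75 [ 0.49617816 -0.24703718  0.20134337] [0.8822549  0.45528015 0.0868132 ]
scene 545 (array([596.7,   5.4]), array([144.2,  98.7]), 89.67)
rod normal ang 0.25
scene right slope deg 28.45 at 0.555 0.1809 res 0.0391
scene left slope deg 0.93 at 0.555 0.3381 res 0.0006
scene far slope deg -5.21 at 0.22 0.7093 res 0.0013
scene near slope deg 0.89 at 0.22 0.3859 res 0.0004
(array([0.54394222, 0.19051245]), np.float64(0.06527624530490399), np.float64(0.0010369163293562078))
top 636 (array([586.4,   3.2]), array([165.1, 209.6]), 12.81)
rod normal ang -0.7500000000000001
top right slope deg 0.61 at 0.555 0.1043 res 0.0009
top left slope deg 0.48 at 0.555 0.3318 res 0.0016
top far slope deg -1.69 at 0.22 0.7131 res 0.0028
top near slope deg 0.72 at 0.22 0.3927 res 0.0025
(array([0.54588421, 0.18670867]), np.float64(0.06504259883063684), np.float64(0.001373389276933687))
```

View pics/c7.png

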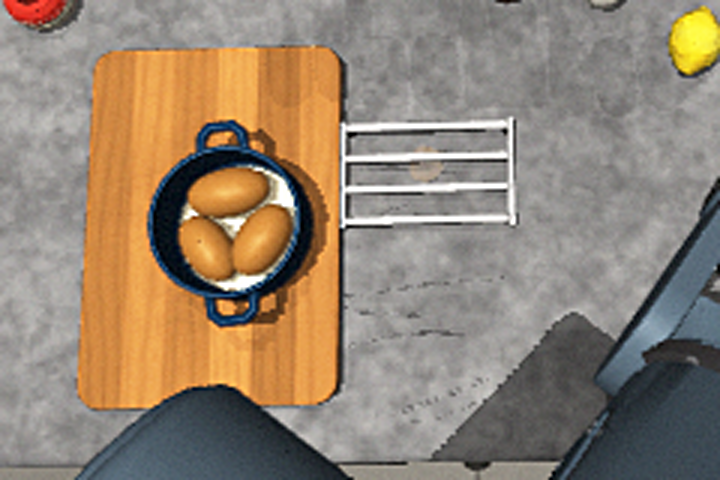

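```bash
cat > ray.py <<'E'
from tv import *
def ray(s,uv,z):
    uv=np.atleast_2d(uv).astype(float); f=210/np.tan(np.radians(s["fovy"])/2)
    d=np.c_[(uv[:,0]-s["cx"])/f,(uv[:,1]-s["cy"])/f,np.ones(len(uv))]
    R=cv2.Rodrigues(np.array(s["rvec"],float))[0]; C=-R.T@np.array(s["tvec"]); d=d@R
    return C+d*((z-C[2])/d[:,2])[:,None]
def lin(p,ax):
    w=np.ones(len(p))
    for _ in range(20):
        f=np.polyfit(p[:,ax],p[:,1-ax],1,w=w); r=p[:,1-ax]-np.polyval(f,p[:,ax]); w=1/(1+(r/.001)**2)
    return np.degrees(np.arctan(f[0])).round(2),f,np.median(abs(r)).round(5)
E
python3 - <<'E'
from ray import *
s,P=snap("top"); img=s["img"].astype(int); g=img.min(2)
# board right edge: brown-ness drop, subpixel, rows 190-205 & 250-295
br=(img[...,0]-img[...,2]).astype(float)
def edge(r):
    x=br[r,190:235]; k=np.where((x[:-1]>35)&(x[1:]<=35))[0]
    return 190+k[-1]+(x[k[-1]]-35)/(x[k[-1]]-x[k[-1]+1]) if len(k) else None
e=[(edge(r)+.0,r) for r in list(range(194,206))+list(range(250,293)) if edge(r)]
a=ray(s,e,.022); print("edge",lin(a,0)[0::2],"y at .597",np.polyval(lin(a,0)[1],.597), np.polyval(lin(ray(s,e,0),0)[1],.597))
rb=[(262+np.average(np.arange(20),weights=np.clip(g[r,262:282]-110,0,None)**2),r) for r in range(212,243) if g[r,262:282].max()>160]
b=ray(s,rb,.015); print("rearbar",lin(b,0)[0::2],"y",np.polyval(lin(b,0)[1],.597))
for r0 in(211,222,232,243):
    q=[]
    for u in range(220,268):
        w=np.clip(g[r0-5:r0+6,u]-140,0,None).astype(float)
        if w.sum()>0:q.append((u,r0-5+np.average(np.arange(11),weights=w)))
    c=ray(s,q,.020); l=lin(c,1); print("rod",l[0],l[2],"x at y=.018",np.polyval(l[1],.018).round(4))
print("board centreline check; rim:",circ(cass(P,s["img"],(.42,.68,.05,.32))[:,:2]))
E
```

```text
edge (np.float64(0.56), np.float64(0.00014)) y at .597 0.09790470146445614 0.10164210473192395
rearbar (np.float64(-0.44), np.float64(0.00179)) y -0.06760667119385037
rod -0.72 0.00101 x at y=.018 0.6444
rod -0.36 0.00034 x at y=.018 0.6135
rod -0.5 0.00036 x at y=.018 0.5838
rod -0.09 0.00058 x at y=.018 0.553
board centreline check; rim: (array([0.54588945, 0.18708949]), np.float64(0.065071608677261), np.float64(0.0013989516284553458))
```

The top view shows the trivet flush against the board edge: the front bar runs along the edge at crop x≈343, rows 124–225, and the angles agree to about 0.15°. Next is the casserole.

```bash
python3 - <<'E'
from go import *
go(.5185,.275,.2,107.1)
go(.5185,.275,.056,107.1,(.5185,.275,.2,107.1))
E
```

```text
(0.5185, 0.275, 0.2, 107.1) row: [ -0.02  -0.14 -16.02] [517.   31.8  -0.9]
(0.5185, 0.275, 0.056, 107.1) row: [0. 0. 0.] [  0.  -0. 144.]
```

Emit:
{"op": "move_arm", "data": {
  "rows": [
    [0,0,-2,40,3,0,0],
    [0,0,-4,80,5,0,0],
    [0,0,-6,120,8,0,0],
    [0,0,-8,160,10,0,0],
    [0,0,-10,200,12,0,0],
    [0,0,-12,240,15,0,0],
    [0,0,-14,280,17,0,0],
    [0,0,-16,320,20,0,0],
    [0,0,-16,360,22,0,0],
    [0,0,-16,400,25,0,0],
    [0,0,-16,440,27,0,0],
    [0,0,-16,480,30,0,0]
  ]
}}

```text
t: 7.9
tcp_pos: [0.5141, 0.2412, 0.196]
tool_rot: [0.592, 0.806, -0.002, -0.002]
force: [1.2, -0.5, -0.3]
finger_gap: 1.001
gripper_force: 0.0
```

Emit:
{"op": "move_arm", "data": {
  "rows": [
    [0,0,0,10,6,0,0],
    [0,0,0,16,9,0,0],
    [0,0,0,22,12,0,0],
    [0,0,0,25,13,0,0],
    [0,0,0,25,13,0,0],
    [0,0,0,25,13,0,0]
  ]
}}

```text
t: 8.4
tcp_pos: [0.5221, 0.2638, 0.1979]
tool_rot: [0.594, 0.804, -0.001, -0.0]
force: [-0.1, -0.9, 0.3]
finger_gap: 1.001
gripper_force: 0.0
```

```bash
python3 - <<'E'
from go import *
print(readout.sense()["tcp_pos"])
go(.5185,.275,.2,107.1);go(.5185,.275,.056,107.1)
E
```

```text
[0.52213508 0.2637567  0.19791302]
(0.5185, 0.275, 0.2, 107.1) row: [-0.07  0.01  0.  ] [11.8 -0.2 -2.1]
(0.5185, 0.275, 0.056, 107.1) row: [-0.07  0.01  0.  ] [ 11.8   0.  141.9]
```

Emit:
{"op": "move_arm", "data": {
  "rows": [
    [0,0,0,12,0,15,0],
    [0,0,0,12,0,50,0],
    [0,0,0,12,0,85,0],
    [0,0,0,12,0,120,0],
    [0,0,0,12,0,142,0],
    [0,0,0,12,0,142,0],
    [0,0,0,12,0,142,0]
  ]
}}

```text
t: 8.98
tcp_pos: [0.5184, 0.2749, 0.0554]
tool_rot: [0.594, 0.804, -0.001, -0.001]
force: [-0.6, -0.3, 0.2]
finger_gap: 1.003
gripper_force: 0.0
```

```bash
python3 - <<'E'
from ray import *
from go import *
print(readout.sense()["tcp_pos"],readout.sense()["force"])
go(.5185,.275,.056,107.1);go(.5792,.0777,.056,107.1)
s,P=snap("scene","scene8.png"); print(circ(cass(P,s["img"],(.42,.68,.05,.32))[:,:2]))
a=s["img"][150:350,140:380,::-1]; cv2.imwrite("pics/c8.png",cv2.resize(a,None,fx=3,fy=3,interpolation=cv2.INTER_CUBIC))
E
```

```text
[0.51835749 0.27489413 0.05544581] [-0.60601462 -0.25247496  0.19539645]
(0.5185, 0.275, 0.056, 107.1) row: [-0.17  0.   -0.03] [ 0.1  0.2 -0.6]
(0.5792, 0.0777, 0.056, 107.1) row: [-0.17  0.   -0.03] [-206.4    0.3   -0.5]
(array([0.54403504, 0.19094908]), np.float64(0.06549414063605556), np.float64(0.001040428384991833))
```

View pics/c8.png

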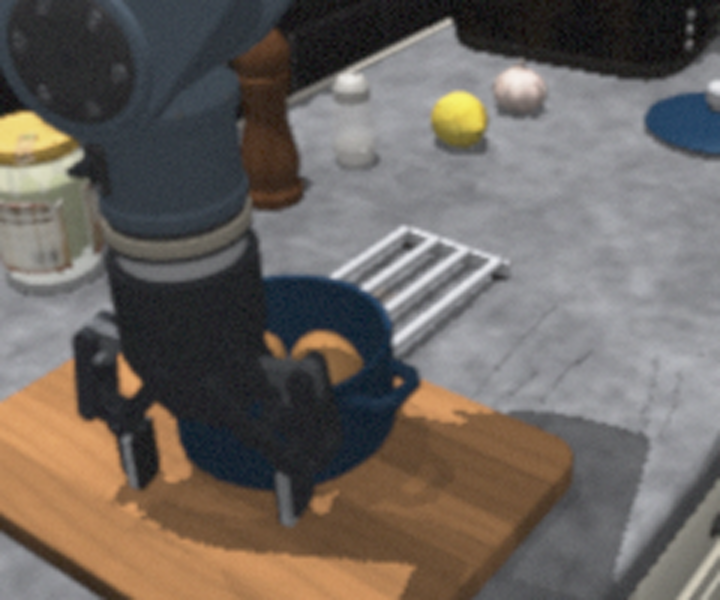

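The open fingers straddle the casserole's left side, at crop pixels (140,470) and (290,500), just behind it. Now I push.

Emit:
{"op": "move_arm", "data": {
  "rows": [
    [0,0,0,-10,0,-3,0],
    [0,0,0,-17,0,-4,0],
    [0,0,0,-23,0,-4,0],
    [0,0,0,-29,0,-4,0],
    [0,0,0,-35,0,-4,0],
    [0,0,0,-41,0,-4,0],
    [0,0,0,-48,0,-4,0],
    [0,0,0,-55,0,-4,0],
    [0,0,0,-62,0,-4,0],
    [0,0,0,-69,0,-4,0],
    [0,0,0,-76,0,-4,0],
    [0,0,0,-82,0,-4,0]
  ]
}}

```text
t: 10.03
tcp_pos: [0.5431, 0.1996, 0.0618]
tool_rot: [0.594, 0.804, 0.002, -0.0]
force: [-3.1, 9.2, 7.0]
finger_gap: 0.999
gripper_force: 4.7
```

```bash
python3 - <<'E'
from ray import *
from go import *
s=readout.sense();print(s["tcp_pos"],s["force"])
go(.5792,.0777,.060,107.1)
s,P=snap("scene","scene9.png"); print(circ(cass(P,s["img"],(.42,.70,-.05,.32))[:,:2]))
E
```

```text
[0.54310756 0.19959322 0.06181403] [-3.11774612  9.1610951   7.03714775]
(0.5792, 0.0777, 0.06, 107.1) row: [ 0.14 -0.18 -0.01] [-127.1   -1.3    1.4]
(array([0.55920592, 0.14209275]), np.float64(0.0652881762735544), np.float64(0.0009555072834309883))
```

Emit:
{"op": "move_arm", "data": {
  "rows": [
    [0,0,0,-6,0,1,0],
    [0,0,0,-12,0,1,0],
    [0,0,0,-18,0,1,0],
    [0,0,0,-24,0,1,0],
    [0,0,0,-30,0,1,0],
    [0,0,0,-36,0,1,0],
    [0,0,0,-42,0,1,0],
    [0,0,0,-48,0,1,0],
    [0,0,0,-54,0,1,0],
    [0,0,0,-60,0,1,0],
    [0,0,0,-65,0,1,0],
    [0,0,0,-70,0,1,0]
  ]
}}

```text
t: 11.08
tcp_pos: [0.5635, 0.1337, 0.0616]
tool_rot: [0.594, 0.804, 0.002, -0.001]
force: [-3.6, 12.9, 11.2]
finger_gap: 1.0
gripper_force: 9.8
```

Emit:
{"op": "move_arm", "data": {
  "rows": [
    [0,0,0,-5,0,0,0],
    [0,0,0,-10,0,0,0],
    [0,0,0,-15,0,0,0],
    [0,0,0,-20,0,0,0],
    [0,0,0,-25,0,0,0],
    [0,0,0,-30,0,0,0],
    [0,0,0,-35,0,0,0],
    [0,0,0,-39,0,0,0],
    [0,0,0,-42,0,0,0],
    [0,0,0,-42,0,0,0]
  ]
}}

```text
t: 11.92
tcp_pos: [0.5753, 0.0914, 0.0598]
tool_rot: [0.594, 0.804, 0.0, -0.001]
force: [-1.7, 4.3, 2.7]
finger_gap: 1.0
gripper_force: 4.7
```

```bash
python3 - <<'E'
from ray import *
from go import *
s=readout.sense();print(s["tcp_pos"],s["force"])
go(.5792,.0777,.060,107.1)
s,P=snap("scene","scene10.png"); r=cass(P,s["img"],(.42,.74,-.15,.22)); print(circ(r[:,:2]),np.median(r[:,2]))
p,c=pts(P,s["img"],(.5,.70,-.09,.11)); q=p[(c.min(1)>150)&(c.max(1)-c.min(1)<50)&(p[:,2]>.005)&(p[:,2]<.03)]; print(len(q),q[:,:2].min(0),q[:,:2].max(0))
a=s["img"][120:300,160:380,::-1]; cv2.imwrite("pics/c10.png",cv2.resize(a,None,fx=3,fy=3,interpolation=cv2.INTER_CUBIC))
E
```

```text
[0.57534033 0.09139377 0.05981362] [-1.66033929  4.2700666   2.6722045 ]
(0.5792, 0.0777, 0.06, 107.1) row: [-0.04 -0.11  0.01] [-14.2  -0.3  -0.2]
(array([0.59158009, 0.03377276]), np.float64(0.06552295924307446), np.float64(0.001050512298890069)) 0.09052233822621077
31 [ 0.5477089  -0.06740132] [0.6432425  0.09406827]
```

View pics/c10.png

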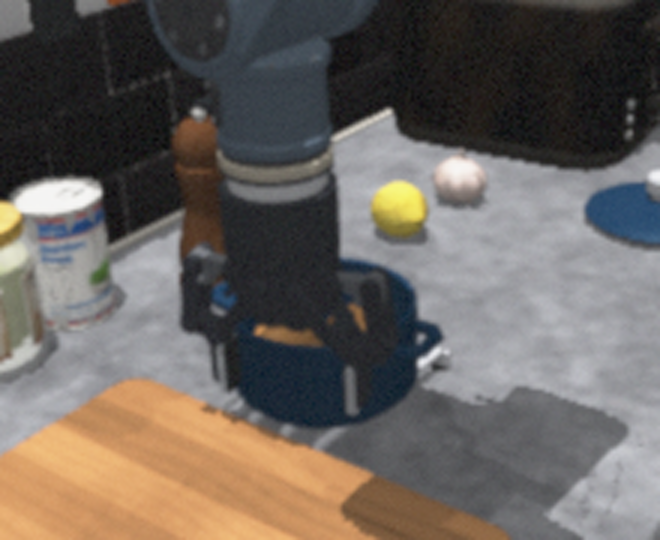

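The casserole is off the board and standing on the trivet, about 16 mm short of centre. I'll finish the push.

Emit:
{"op": "move_arm", "data": {
  "rows": [
    [0,0,0,-3,0,0,0],
    [0,0,0,-6,0,0,0],
    [0,0,0,-9,0,0,0],
    [0,0,0,-12,0,0,0],
    [0,0,0,-14,0,0,0],
    [0,0,0,-15,0,0,0],
    [0,0,0,-15,0,0,0]
  ]
}}

```text
t: 12.55
tcp_pos: [0.5794, 0.0777, 0.0598]
tool_rot: [0.594, 0.805, 0.0, -0.001]
force: [-2.4, 6.0, 3.6]
finger_gap: 1.0
gripper_force: 5.6
```

```bash
python3 - <<'E'
from ray import *
from go import *
s=readout.sense();print(s["tcp_pos"],s["force"])
s,P=snap("scene","scene11.png"); r=cass(P,s["img"],(.42,.74,-.15,.22)); print(circ(r[:,:2]),np.median(r[:,2]))
E
```

```text
[0.57942704 0.07765725 0.05978037] [-2.39752428  5.98709567  3.55615968]
(array([0.59570869, 0.02034918]), np.float64(0.06533421660524995), np.float64(0.001148708171890396)) 0.09061967982111493
```

Emit:
{"op": "move_arm", "data": {
  "rows": [
    [0,0,0,-1,0,0,0],
    [0,0,0,-2,0,0,0],
    [0,0,0,-2,0,0,0],
    [0,0,0,8,0,0,0],
    [0,0,0,35,0,0,0],
    [0,0,0,75,0,-10,0],
    [0,0,0,115,0,-20,0],
    [0,0,0,155,0,-30,0],
    [0,0,0,190,0,-40,0],
    [0,0,0,190,0,-40,0]
  ]
}}

```text
t: 13.43
tcp_pos: [0.5231, 0.2639, 0.1014]
tool_rot: [0.591, 0.807, 0.002, 0.001]
force: [1.0, -0.6, -0.3]
finger_gap: 0.995
gripper_force: 0.0
```

```bash
cat > chk.py <<'E'
from ray import *
def chk(tag):
    for n in("top","scene"):
        s,P=snap(n,n+tag+".png"); r=cass(P,s["img"],(.45,.74,-.15,.19)); 
        if len(r)>30: print(n,"rim",len(r),circ(r[:,:2]),np.median(r[:,2]))
        p,c=pts(P,s["img"],(.5,.70,-.1,.115)); q=p[(c.min(1)>150)&(c.max(1)-c.min(1)<50)&(p[:,2]>.005)&(p[:,2]<.03)]
        if len(q)>5: print(len(q),q[:,:2].min(0),q[:,:2].max(0))
    return
E
python3 - <<'E'
from chk import *
print(readout.sense()["tcp_pos"]); chk("12")
a=cv2.imread("pics/top12.png")[170:330,140:380]; cv2.imwrite("pics/c12.png",cv2.resize(a,None,fx=3,fy=3,interpolation=cv2.INTER_CUBIC))
E
```

```text
[0.52306468 0.26386232 0.10138081]
top rim 319 (array([0.59745681, 0.01532044]), np.float64(0.0651439041385831), np.float64(0.001378119066205552)) 0.09132620502683174
377 [ 0.50344711 -0.07725038] [0.69050222 0.09802924]
scene rim 439 (array([0.59605695, 0.01862695]), np.float64(0.06516679849773772), np.float64(0.0011235233105447717)) 0.09031000279951722
67 [ 0.54801293 -0.0632996 ] [0.63335882 0.09608916]
```

View pics/c12.png

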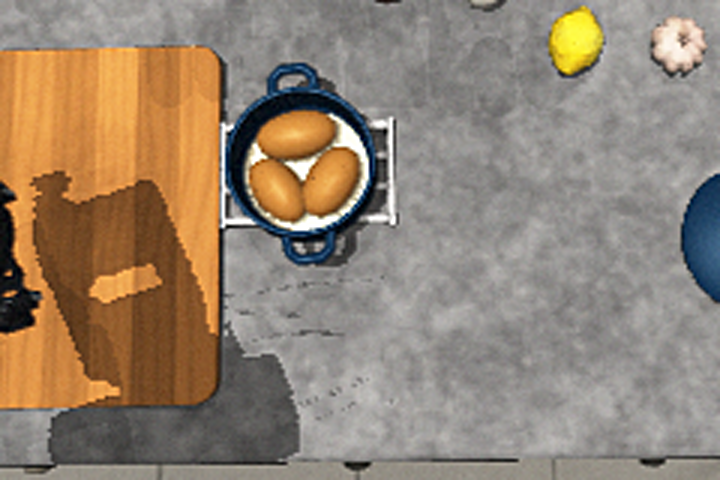

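The top view shows the casserole centred on the trivet at crop pixel (301,160), with the trivet's front bar still on the board edge. I'll check the trivet at sub-pixel level and plan the lid grasp.

```bash
python3 - <<'E'
from ray import *
from go import *
for fn in("top7","top12"):
    img=cv2.imread(f"pics/{fn}.png").astype(int); g=img.min(2)
    rb=[262+np.average(np.arange(18),weights=np.clip(g[r,262:280]-130,0,None)**2) for r in (214,216,218,226,228,236,238,240)]
    fb=[206+np.average(np.arange(15),weights=np.clip(g[r,206:221]-130,0,None)**2+1e-9) for r in (214,216,218,236,238,240)]
    rows=[np.average(np.arange(204,250),weights=np.clip(g[204:250,u]-150,0,None)*(np.abs(np.arange(204,250)-c)<5)) for u in(266,268) for c in(210.5,243)]
    print(fn,np.round(rb,1),np.round(fb,1),np.round(rows,1))
go(.528,-.407,.2,107.1)
E
```

```text
top7 [270.1 269.8 270.2 270.4 271.  271.1 270.2 270.5] [214.  214.3 214.2 214.  214.2 214.6] [210.8 242.2 210.7 242.2]
top12 [270.1 269.9 270.3 266.9 267.2 271.  270.3 270.5] [214.  214.  214.  214.  214.1 214.5] [210.9 242.3 210.7 242.2]
(0.528, -0.407, 0.2, 107.1) row: [0.11 0.04 0.29] [-637.3 -195.4 -100. ]
```

Emit:
{"op": "move_arm", "data": {
  "rows": [
    [0,0,2,-5,0,-41,0.2],
    [0,0,4,-10,-3,-80,0.2],
    [0,0,6,-45,-14,-100,0.2],
    [0,0,8,-84,-26,-100,0.2],
    [0,0,10,-123,-38,-100,0.2],
    [0,0,12,-162,-50,-100,0.2],
    [0,0,14,-201,-62,-100,0.2],
    [0,0,16,-240,-74,-100,0.2],
    [0,0,17.4,-279,-86,-100,0.2],
    [0,0,17.4,-318,-98,-100,0.2],
    [0,0,17.4,-357,-110,-100,0.2],
    [0,0,17.4,-396,-122,-100,0.2]
  ]
}}

```text
t: 14.53
tcp_pos: [0.5235, -0.1601, 0.1989]
tool_rot: [0.709, 0.705, -0.0, -0.0]
force: [0.6, -0.6, 0.2]
finger_gap: 0.799
gripper_force: 0.0
```

```bash
python3 - <<'E'
from go import *
print(readout.sense()["tcp_pos"])
go(.5293,-.4088,.15,90)
E
```

```text
[ 0.5235395  -0.16011128  0.19885103]
(0.5293, -0.4088, 0.15, 90) row: [-0.04  0.02 -0.38] [-248.6    7.4   48.9]
```

Emit:
{"op": "move_arm", "data": {
  "rows": [
    [0,0,0,-39,1,8,0.2],
    [0,0,0,-78,2,16,0.2],
    [0,0,0,-117,3,24,0.2],
    [0,0,0,-156,4,32,0.2],
    [0,0,0,-190,5,40,0.2],
    [0,0,0,-215,6,46,0.2],
    [0,0,0,-232,7,50,0.2],
    [0,0,0,-235,7,50,0.2],
    [0,0,0,-235,7,50,0.2]
  ]
}}

```text
t: 15.28
tcp_pos: [0.5292, -0.3934, 0.1483]
tool_rot: [0.71, 0.704, -0.0, -0.001]
force: [-0.7, 0.6, -0.3]
finger_gap: 0.798
gripper_force: 0.0
```

```bash
python3 - <<'E'
from go import *
print(readout.sense()["tcp_pos"])
go(.5293,-.4088,.05,90)
E
```

```text
[ 0.52915899 -0.39336162  0.14828189]
(0.5293, -0.4088, 0.05, 90) row: [-0.07 -0.05 -0.45] [-15.5   0.4  98.3]
```

Emit:
{"op": "move_arm", "data": {
  "rows": [
    [0,0,-0.4,-10,0,15,0.2],
    [0,0,-0.4,-15.5,0.4,40,0.2],
    [0,0,-0.4,-15.5,0.4,65,0.2],
    [0,0,-0.4,-15.5,0.4,85,0.2],
    [0,0,-0.4,-15.5,0.4,98,0.2],
    [0,0,-0.4,-15.5,0.4,98,0.2],
    [0,0,-0.4,-15.5,0.4,98,0.2]
  ]
}}

```text
t: 15.87
tcp_pos: [0.531, -0.4058, 0.0511]
tool_rot: [0.706, 0.708, 0.0, -0.001]
force: [0.2, -0.2, 0.3]
finger_gap: 0.796
gripper_force: 0.0
```

```bash
python3 - <<'E'
from chk import *
from go import *
s=readout.sense();print(s["tcp_pos"],s["force"])
go(.5293,-.4088,.05,90)
s,P=snap("scene","scene13.png")
a=s["img"][110:230,320:480,::-1]; cv2.imwrite("pics/c13.png",cv2.resize(a,None,fx=4,fy=4,interpolation=cv2.INTER_CUBIC))
E
```

```text
[ 0.53099971 -0.40576371  0.05110711] [ 0.19056924 -0.15641346  0.26998457]
(0.5293, -0.4088, 0.05, 90) row: [-0.06 -0.06  0.22] [-3.  -1.7  1.1]
```

View pics/c13.png

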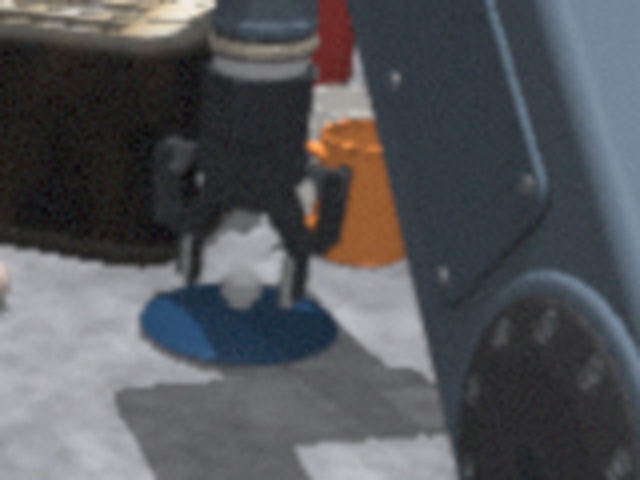

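The knob, at crop pixel (240,285), is between the open pads. I'll correct by 3 mm and close.

Emit:
{"op": "move_arm", "data": {
  "rows": [
    [0,0,0,-3,-1.5,0.5,0.3],
    [0,0,0,-3,-1.5,0.5,0.9],
    [0,0,0,-3,-1.5,0.5,0.9],
    [0,0,0,-3,-1.5,0.5,0.9],
    [0,0,0,-3,-1.5,0.5,0.9],
    [0,0,0,-3,-1.5,0.5,0.9],
    [0,0,0,-3,-1.5,0.5,0.9],
    [0,0,0,-3,-1.5,0.5,0.9]
  ],
  "squeeze": 45
}}

```text
t: 16.58
tcp_pos: [0.5304, -0.4104, 0.0522]
tool_rot: [0.706, 0.708, -0.0, 0.001]
force: [0.3, -0.1, 6.1]
finger_gap: 0.302
gripper_force: 44.2
```

```bash
python3 - <<'E'
from chk import *
s=readout.sense();print(s["tcp_pos"],s["force"],s["finger_gap"],s["gripper_force"])
for n in("top","scene"):
    s,P=snap(n); p,c=pts(P,s["img"],(.4,.65,-.52,-.28)); l=p[(c[:,2]>c[:,0]+25)&(p[:,2]>.003)&(p[:,2]<.03)]
    if len(l)>50: print(n,len(l),cv2.minEnclosingCircle((l[:,:2]*1000).astype(np.float32)))
E
```

```text
[ 0.53040614 -0.41044181  0.05219202] [ 0.33845907 -0.12966475  6.08194263] 0.3020427736427326 44.178868252784014
top 84 ((583.4837646484375, -406.5503234863281), 21.87006187438965)
scene 674 ((530.388671875, -405.8712463378906), 70.69664001464844)
```

Emit:
{"op": "move_arm", "data": {
  "rows": [
    [0,0,0,0,0,-5,0.9],
    [0,0,0,0,0,-20,0.9],
    [0,0,0,0,0,-45,0.9],
    [0,0,0,0,0,-75,0.9],
    [0,0,0,10,2,-105,0.9],
    [0,0,0,25,4,-125,0.9],
    [0,0,0,45,7,-135,0.9],
    [0,0,0,70,11,-135,0.9],
    [0,0,0,98,15,-135,0.9],
    [0,0,0,128,20,-135,0.9],
    [0,0,0,158,25,-135,0.9],
    [0,0,0,188,30,-135,0.9]
  ]
}}

```text
t: 17.68
tcp_pos: [0.5582, -0.2199, 0.185]
tool_rot: [0.706, 0.708, -0.0, -0.001]
force: [0.6, -0.4, -2.7]
finger_gap: 0.298
gripper_force: 44.7
```

Emit:
{"op": "move_arm", "data": {
  "rows": [
    [0,0,0,30,5,0,0.9],
    [0,0,0,60,10,0,0.9],
    [0,0,0,90,15,0,0.9],
    [0,0,0,120,19,0,0.9],
    [0,0,0,148,23,0,0.9],
    [0,0,0,174,27,0,0.9],
    [0,0,0,198,31,0,0.9],
    [0,0,0,218,34,0,0.9],
    [0,0,0,230,36,0,0.9],
    [0,0,0,236,37,0,0.9],
    [0,0,0,236,37,0,0.9],
    [0,0,0,236,37,0,0.9]
  ]
}}

```text
t: 18.68
tcp_pos: [0.5952, 0.0138, 0.1855]
tool_rot: [0.706, 0.708, -0.0, -0.0]
force: [-1.5, 0.8, -3.1]
finger_gap: 0.299
gripper_force: 44.7
```

```bash
cat > lidchk.py <<'E'
from chk import *
def lidchk(zlo,zhi,tag):
    for n in("top","scene"):
        s,P=snap(n,n+tag+".png"); p,c=pts(P,s["img"],(.48,.72,-.1,.14)); l=p[(c[:,2]>c[:,0]+20)&(p[:,2]>zlo)&(p[:,2]<zhi)]
        if len(l)>50:
            print(n,len(l),cv2.minEnclosingCircle((l[:,:2]*1000).astype(np.float32)),"z",np.percentile(l[:,2],[2,50,98]).round(4))
            A=np.c_[l[:,:2],np.ones(len(l))]
            xc=l[:,:2].mean(0); r=l[:,:2]-xc
            B=np.c_[np.ones(len(l)),r,(r**2).sum(1)]; k=np.linalg.lstsq(B,l[:,2],rcond=None)[0]; print("  dome apex",xc-k[1:3]/2/k[3],"curv",k[3])
E
python3 - <<'E'
from lidchk import *
s=readout.sense();print(s["t"],s["tcp_pos"],s["force"],s["finger_gap"],s["gripper_force"])
lidchk(.12,.175,"14")
a=cv2.imread("pics/scene14.png")[120:300,180:380]; cv2.imwrite("pics/c14.png",cv2.resize(a,None,fx=3,fy=3,interpolation=cv2.INTER_CUBIC))
E
```

```text
18.6833 [0.59518156 0.01384355 0.18546108] [-1.45775691  0.83943507 -3.07120622] 0.29887498782558414 44.66377300210297
top 865 ((592.92236328125, 13.452324867248535), 71.46521759033203) z [0.1416 0.1493 0.1558]
  dome apex [0.59354139 0.01279258] curv -2.7840853349899066
scene 1393 ((592.2511596679688, 16.258047103881836), 71.11734771728516) z [0.1416 0.1499 0.1562]
  dome apex [0.59277364 0.01335972] curv -2.7635925717279095
```

View pics/c14.png

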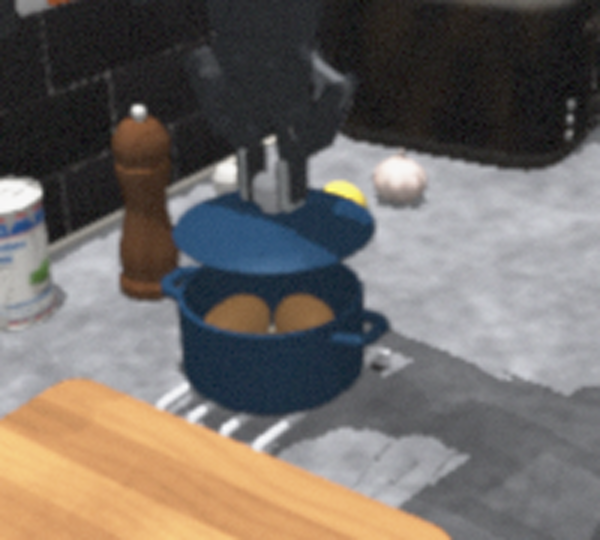

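The lid hangs level above the casserole, about 4 mm off in x and 2 mm in y. I'll correct that and lower it.

Emit:
{"op": "move_arm", "data": {
  "rows": [
    [0,0,0,1,2,5,0.9],
    [0,0,0,2,4.2,12,0.9],
    [0,0,0,2,4.2,20,0.9],
    [0,0,0,2,4.2,28,0.9],
    [0,0,0,2,4.2,34,0.9],
    [0,0,0,2,4.2,37,0.9],
    [0,0,0,2,4.2,38,0.9],
    [0,0,0,2,4.2,38,0.9]
  ]
}}

```text
t: 19.45
tcp_pos: [0.5994, 0.0165, 0.1472]
tool_rot: [0.706, 0.708, -0.0, -0.0]
force: [-0.1, -0.4, -3.1]
finger_gap: 0.299
gripper_force: 44.6
```

```bash
python3 - <<'E'
from lidchk import *
s=readout.sense();print(s["t"],s["tcp_pos"],s["force"],s["finger_gap"],s["gripper_force"])
lidchk(.092,.135,"15")
E
```

```text
19.45 [0.59937377 0.01647372 0.14721975] [-0.09318423 -0.358113   -3.11700373] 0.29934912440373096 44.64017593301833
top 700 ((597.255126953125, 16.470653533935547), 71.44806671142578) z [0.103  0.1107 0.1174]
  dome apex [0.59733706 0.01612057] curv -2.8177464161131933
scene 1439 ((596.9961547851562, 18.346027374267578), 72.05884552001953) z [0.1024 0.1119 0.1182]
  dome apex [0.59794073 0.01681438] curv -2.9310719726438634
```

Aligned to within 1 mm. I'll lower it slowly until contact.

Emit:
{"op": "move_arm", "data": {
  "rows": [
    [0,0,0,0,0,2,0.9],
    [0,0,0,0,0,4,0.9],
    [0,0,0,0,0,5.5,0.9],
    [0,0,0,0,0,7,0.9],
    [0,0,0,0,0,8,0.9],
    [0,0,0,0,0,8.5,0.9],
    [0,0,0,0,0,8.5,0.9]
  ]
}}

```text
t: 20.13
tcp_pos: [0.5995, 0.0165, 0.1391]
tool_rot: [0.706, 0.708, -0.0, -0.0]
force: [-0.2, -0.6, -3.3]
finger_gap: 0.298
gripper_force: 44.7
```

Emit:
{"op": "move_arm", "data": {
  "rows": [
    [0,0,0,0,0,0.5,0.9],
    [0,0,0,0,0,1,0.9],
    [0,0,0,0,0,1.5,0.9],
    [0,0,0,0,0,1.5,0.9]
  ]
}}

```text
t: 20.47
tcp_pos: [0.5997, 0.0164, 0.1381]
tool_rot: [0.706, 0.708, 0.0, 0.0]
force: [-0.7, 0.5, 0.2]
finger_gap: 0.301
gripper_force: 44.9
```

The force shows the lid's weight is now resting at the predicted height, so I'll release and retreat.

Emit:
{"op": "move_arm", "data": {
  "rows": [
    [0,0,0,0,0,0.5,0.65],
    [0,0,0,0,0,0.5,0.6],
    [0,0,0,0,0,0.5,0.5],
    [0,0,0,0,0,0,0.3],
    [0,0,0,0,0,0,0.2],
    [0,0,0,0,0,-15,0.2],
    [0,0,0,0,0,-45,0.2],
    [0,0,0,0,0,-80,0.2],
    [0,0,0,-30,-10,-100,0.2],
    [0,0,0,-70,-25,-100,0.2],
    [0,0,0,-110,-40,-100,0.2],
    [0,0,0,-150,-50,-100,0.2]
  ]
}}

```text
t: 21.47
tcp_pos: [0.5494, -0.1328, 0.2386]
tool_rot: [0.705, 0.709, 0.0, 0.0]
force: [0.6, -0.6, 0.1]
finger_gap: 0.799
gripper_force: 0.0
```

Emit:
{"op": "move_arm", "data": {
  "rows": [
    [0,0,0,-40,-10,0,0.2],
    [0,0,0,-80,-20,0,0.2],
    [0,0,0,-110,-25,0,0.2],
    [0,0,0,-130,-30,0,0.2],
    [0,0,0,-130,-30,0,0.2]
  ]
}}

```text
t: 21.88
tcp_pos: [0.5203, -0.2671, 0.2379]
tool_rot: [0.708, 0.706, -0.001, 0.001]
force: [0.5, -0.1, 0.9]
finger_gap: 0.804
gripper_force: 0.0
```

```bash
python3 - <<'E'
from lidchk import *
s=readout.sense();print(s["t"],s["tcp_pos"],s["force"])
lidchk(.085,.135,"16")
img=cv2.imread("pics/top16.png").astype(int); g=img.min(2)
print([round(262+np.average(np.arange(18),weights=np.clip(g[r,262:280]-130,0,None)**2),1) for r in (214,216,218,236,238,240)])
a=cv2.imread("pics/scene16.png")[130:310,180:380]; b=cv2.imread("pics/top16.png")[140:320,190:390]; cv2.imwrite("pics/c16.png",cv2.resize(np.hstack([a,b]),None,fx=2,fy=2,interpolation=cv2.INTER_CUBIC))
E
```

```text
21.8833 [ 0.52027393 -0.26710864  0.2379407 ] [ 0.4878319  -0.13719679  0.87236339]
top 2172 ((597.639404296875, 9.80813217163086), 90.27377319335938) z [0.0915 0.1029 0.1104]
  dome apex [0.59843817 0.01598038] curv -2.8526257880519683
scene 1702 ((588.8961791992188, 13.664546966552734), 80.36515045166016) z [0.0861 0.1019 0.1089]
  dome apex [0.59975893 0.01471993] curv -3.2148478054411496
[np.float64(270.3), np.float64(270.1), np.float64(270.5), np.float64(271.5), np.float64(270.7), np.float64(270.6)]
```

View pics/c16.png

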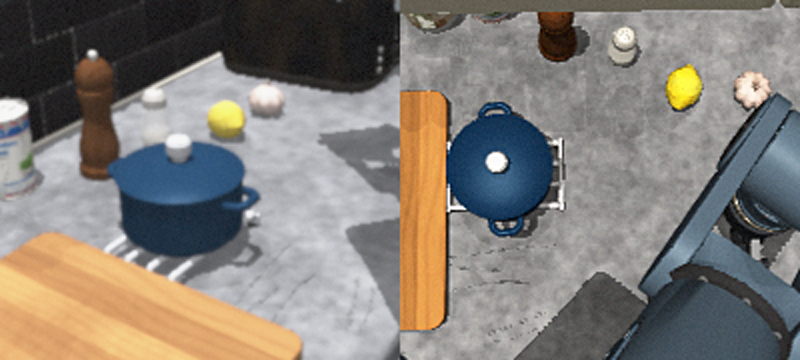

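The lid is seated level on the casserole: the dome top is at 0.109 m, as it should be. The trivet is still flush and the bystanders are untouched, so I'm handing in.

```bash
python3 -c "
from station import order
print(order.sign_off())"
```

```text
the job is handed in; nothing more can be done
None
```

Handed in at about 22 s of the 64 s: the trivet is flush against the board's right edge, the casserole stands centred on it to within about 1.5 mm by camera, the lid is seated, and the mill, salt, lemon and garlic were not touched.

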